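# One washing tablet into the lidded soap dish

## Task

Take the lid off the steel soap dish and lay it on the bench, knob up, then stand the open dish centred under the spout of the white tablet dispenser and let go of it. Push the sloping sprung plunger fully home and hold it there for a moment so that the tablet drops into the dish, then let the plunger spring back out. Bring the dish with its tablet clear of the dispenser, stand it on the bench and put the lid properly back on, leaving the jar, the brush and the clothespins where they are.

Things in the scene. Friction and masses are not known exactly. Their poses are not given: they have to be found in the camera images.
- dispenser: White plastic tablet dispenser fixed to the bench; front is its own -x, origin at bench level. In mm: column x 30 to 85, y +-50, z 0 to 134; foot x over 33, y +-75, 12 high; hopper with clear window x -44 to 30, y +-50, z 60 to 134, the bay below it open; above it the sloping plunger; over that, on two posts (x 60 to 75, y +-45), a clear hood, x -17 to 88, y +-52, z 222 to 227
- spout (a point): Centre of the 40 mm square outlet in the hopper's underside, 60 mm above the bench, at the dispenser's own (-20, 0, 60) mm; axes as the dispenser's. The dish must stand centred below it
- plunger_top (a point): Centre of the 24 mm round face of the grey plunger cap, moving with it. Its z axis points outwards along the plunger's axis, which leans 35 degrees from vertical towards the dispenser's front: push along -z. At rest at the dispenser's own (-22, 0, 190) mm, pressed home at (-9, 0, 172). A tool leaning 35 degrees, in line with the plunger, passes the hood freely
- plunger (a joint): Travel of the sprung plunger in m: 0 out, 0.022 fully home (stop). About 2.5 N to start, 8 N at the end. The shutter under the tablet clears it only in the last third of the stroke, and closes again as the plunger returns
- tablet_center (a point): Centre of the single white washing tablet, a disc 28 mm across and 16 mm thick (18 g); it starts behind the window in the hopper, above the shutter, and falls out of the spout when the plunger is home
- dish: Loose round steel soap dish, 82 mm across, 43 high, wall 4, floor 5, 0.16 kg. Origin: centre of its underside, z up. A straight handle bar, 12 mm wide and 12 high, runs along its own -x from 39 to 131 mm from the centre, its middle 26 mm above the underside. Held about 105 mm from the centre, the gripper stays clear of the hopper while the dish is in the bay
- lid: Loose steel lid of the dish, 0.07 kg. Origin: centre of its underside, z up. From below: a locating disc 68 mm across (z 0 to 6 mm) that drops into the dish's 74 mm mouth, a flange 82 mm across (z 6 to 10), a black knob 18 mm across (z 10 to 36). On the dish its origin is 37 mm above the dish's; on the bench it lies on the locating disc
- jar: Bystander: small glass jar with steel cap, 60 mm across, 85 mm high; origin centre of underside
- brush: Bystander: brush with red plastic handle lying on the bench along its own x; origin at its underside
- pin_a: Bystander: plastic clothespin lying on the bench, 72 x 12 x 14 mm, along its own x; origin centre of underside
- pin_b: Bystander: a second such clothespin
Not all that is in view belongs to the job. Leave any turquoise look-alike of the dish alone.

How it is judged:
On the way, in this order (a step that is already met when the one before it is completed fails the run):
1. the lid lies on the bench beside the dish, knob up, let go (height (world z) of lid below 0.005 m and angle between lid's own z axis and vertical below 0.1 rad and horizontal distance between lid and dish above 0.08 m and contact force between lid and the fingers below 0.1 N and linear speed of lid below 0.03 m/s), for 0.1 s.
2. the open dish stands on the bench centred under the spout (within 15 mm), let go (height (world z) of dish below 0.005 m and angle between dish's own z axis and vertical below 0.06 rad and horizontal distance between dish and spout below 0.015 m and contact force between dish and the fingers below 0.1 N and linear speed of dish below 0.03 m/s), for 0.1 s.
3. the plunger is pushed fully home (over 20.5 of 22 mm) with the dish under the spout, and held 0.2 s (value of joint plunger above 0.0205 m and horizontal distance between dish and spout below 0.02 m), for 0.2 s.
4. the plunger has sprung back out and the tablet lies in the dish (value of joint plunger below 0.003 m and horizontal distance between tablet_center and dish below 0.032 m and z of tablet_center in the frame of dish between 0.005 and 0.026 m), for 0.1 s.
At the end, for the whole second after the job is handed in: Dish upright on the bench, its centre over 80 mm from the spout in plan, the tablet inside, the lid seated knob up (origin 34 to 40 mm above the dish's, within 8 mm sideways, 0.07 rad); plunger back out within 3 mm; dish and lid at rest (all of step 4 and height (world z) of dish below 0.005 m and angle between dish's own z axis and vertical below 0.06 rad and horizontal distance between dish and spout above 0.08 m and horizontal distance between lid and dish below 0.008 m and z of lid in the frame of dish between 0.034 and 0.04 m and angle between the z axis of lid and the z axis of dish, either way round below 0.07 rad and angle between lid's own z axis and vertical below 0.1 rad and linear speed of each of dish, lid below 0.02 m/s); the robot touches nothing.
It fails at once if a bystander (jar, brush or clothespin) is moved more than 30 mm (distance of any of jar, brush, pin_a, pin_b from where it was at the start of the episode above 0.03 m).
It fails at once if the jar is tipped over (angle between jar's own z axis and vertical above 0.5 rad).
It also fails if it takes over 72 s, if anything falls off the work surface, if the arm or the gripper's body presses on something with over 40 N, if the wrist force passes 120 N, or if a joint passes its speed limit or range.

## Robot

A 7-joint arm with a two-finger parallel gripper is mounted at the origin on the work surface. World frame = base frame: x ahead of the robot, y to its left, z up, the work surface at z = 0. Lengths are in m, angles in rad, forces in N, time in s.
With the tool pointing down it reaches from about 0.4 to 0.85 m from the base axis. Payload 10.4 kg.
Tool frame: the origin (TCP) lies midway between the tips of the shut fingers; the grasp point (between the pads) lies r.grip_point_offset behind it (r.grip_point_offset is the distance from the TCP to the grasp point, in m); z points along the fingers, y is the line along which they close (so a half turn about z gives the same grasp; the last joint's range is limited). The gripper opens to 87 mm and grips with 3 to 60 N. Pads are 19 mm wide; open, the fingers measure 117 mm over their backs; the gripper's body (75 mm by 190 mm) begins 51 mm behind the grasp point.
Start: joints at [1.231, 0.332, -0.065, 1.46, 0.022, 1.35, -0.088], TCP at [0.195, -0.594, 0.223] pointing down, gripper open.
Joint ranges: [-2.6, 2.6], [-0.5, 2.12], [-1.47, 1.34], [0.16, 2.42], [-1.27, 4.41], [0.06, 2.06], [-2.6, 2.6]. Speed limits (rad/s): [2.22, 2.22, 2.79, 2.79, 3.14, 3.14, 3.14].

## Interface

Orientations are given as a unit quaternion [x, y, z, w].
In Python, from bench import r gives the robot as it stands.
- The arm moves only by the tool play_rows, never from a script. Its arguments are lists of equal length, an entry for each row: "claw": the closure, from 0 (fully open) to 1 (shut); "delta_pos": the shift along the tool's x, y, z scaled (see below), a list of three; "delta_rot": the turn, a rotation vector about the tool's x, y, z scaled (see below), a list of three. A call has 1 to 8 rows; each row shifts and turns the commanded pose from where the row before left it, along the tool's axes as they then stand; what a row does not reach is not made up. The controller multiplies each number of a shift by 200 mm and each number of a turn by pi rad. A row lasts 1/10 s, in which the tool goes at most 50 mm and 8.59 degrees, less where a joint would pass 70% of its speed; a pose out of reach is approached as far as the arm can. A call with a number of a shift or a turn outside -1 to 1 is refused whole. A call with a gripper value outside its range is refused whole. The fingers move at their own pace and stop on an object; "squeeze" is the grip in N (left out, the last holds). Time passes only in rows, so rows that do not move let the fingers close. It gives the time, the measured TCP pose, the force, the opening and the grip force at its end, in the units of the state.
- r.read_state(): the state, without advancing time (a new reading comes with each control period).
- r.camera(name): name is "scene" or "top" or "wrist"; returns a dict with "pixels" (384x512x3 uint8, red, green, blue), "camera_matrix" (3x3 intrinsics, pixels), "D" ([k1, k2, p1, p2, k3] as OpenCV has them; the pictures are not rectified), "cam_to_world" (4x4, takes a point from camera to world coordinates); the wrist camera has in their place "hand_eye" (4x4, takes a point from camera to tool coordinates, whose origin is the TCP and whose axes are the flange's). Camera axes: x right, y up, looking along -z (the intrinsics and any distortion apply to the point x, -y, -z); pixel columns grow to the right and rows downward; lengths in m; the calibration is good to about 2 mm. A picture is of the moment at which its call begins: read the wrist's pose just before it. There is no depth.
- r.close_job(): hands the job in; it is judged then, once.
The state is a dict: "time": time; "joint_positions": joint angles; "joint_vel": joint speeds; "joint_torque": joint torques, N m; "ee_pos": TCP position; "eef_rot": TCP orientation; "ft_force": force on the tool from outside, world axes, zero at the start; "torque": the same for the moment, N m; "width": finger opening in m; "grip_force": force on a finger pad.
Only numpy, scipy, OpenCV 4.12 (cv2) and the standard library are available. Lean on these libraries where they do the work, as an engineer would, in place of code of your own. Each camera call takes 0.05 s, during which the arm holds its last target. There are 200 camera calls.

## Working session

There is one attempt and no reset: what is moved stays moved. The work goes in short steps, Python scripts to look and compute and a tool call to move; the robot and the scene stay as the last step left them, time stands still between calls to the robot, and variables do not carry over. Pictures are saved under pics/ and viewed, at most 10 in all, crops included, and the job is handed in when it is done.

Besides the shell and the picture viewer there is one more tool, called after "Emit:" as a command line: name --argument value ..., lists and objects as JSON in quotes. play_rows: Moves the arm, as the interface text tells. Shifts and turns lie within -1 to 1; 1 stands for 200 mm of shift or pi rad of turn. Its arguments: {"type":"object","properties":{"claw":{"type":"array"},"delta_pos":{"type":"array"},"delta_rot":{"type":"array"},"squeeze":{"type":"number"}},"required":["claw","delta_pos","delta_rot"]}

```bash
ls && mkdir -p pics && cat > h.py <<'E'
import numpy as np, cv2, sys
from scipy.spatial.transform import Rotation as R
from bench import r
def shot(name,fn):
    s=r.read_state(); c=r.camera(name)
    cv2.imwrite('pics/'+fn,cv2.cvtColor(c['pixels'],cv2.COLOR_RGB2BGR))
    T=c.get('cam_to_world')
    if T is None:
        W=np.eye(4);W[:3,:3]=R.from_quat(s['eef_rot']).as_matrix();W[:3,3]=s['ee_pos'];T=W@np.array(c['hand_eye'])
    d=dict(K=np.array(c['camera_matrix']),D=np.array(c['D']),T=np.array(T))
    np.savez('pics/'+fn[:-4]+'.npz',**d); return d
def load(fn): return dict(np.load('pics/'+fn+'.npz'))
def px2w(d,uv,z):
    uv=np.array(uv,float).reshape(-1,1,2)
    p=cv2.undistortPoints(uv,d['K'],d['D']).reshape(-1,2)
    ray=np.c_[p[:,0],-p[:,1],-np.ones(len(p))]@d['T'][:3,:3].T
    o=d['T'][:3,3]; t=(z-o[2])/ray[:,2]
    return o+ray*t[:,None]
def w2px(d,P):
    P=np.array(P,float).reshape(-1,3); q=(P-d['T'][:3,3])@d['T'][:3,:3]
    q=q*[1,-1,-1]
    return cv2.projectPoints(q,np.zeros(3),np.zeros(3),d['K'],d['D'])[0].reshape(-1,2)
E
python3 - <<'E'
from h import *
a=shot('top','top0.png');b=shot('scene','scene0.png')
s=r.read_state();print(s,r.grip_point_offset)
print(a['T'],b['T'])
E
```

```text
pics
{'time': 0.1, 'joint_positions': array([ 1.23139891,  0.33278114, -0.06468315,  1.46085568,  0.02159469,
        1.34989715, -0.08853192]), 'joint_vel': array([ 0.00103865, -0.00151552,  0.00116288, -0.00163099, -0.00090868,
        0.0013908 , -0.00144991]), 'joint_torque': array([ 1.44196860e-03, -6.24548507e+01,  2.45127938e-02, -3.90722144e+01,
       -6.15711976e-02,  3.64664092e-02, -4.92859112e-05]), 'ee_pos': array([ 0.19458451, -0.5935749 ,  0.22185144]), 'eef_rot': array([ 9.87483294e-01,  1.57722401e-01, -1.26420018e-04, -6.10173988e-04]), 'ft_force': array([0.5048895 , 0.77022235, 0.0580937 ]), 'torque': array([-0.03244477,  0.04434161,  0.04436449]), 'grip_force': 0.0, 'width': 0.0866053445076157} 0.0187
[[-4.02166322e-03  9.99362828e-01 -3.54649824e-02  5.14261121e-01]
 [-9.99966434e-01 -4.27219956e-03 -6.99138089e-03 -4.47949718e-04]
 [-7.13843966e-03  3.54356750e-02  9.99346464e-01  1.38345929e+00]
 [ 0.00000000e+00  0.00000000e+00  0.00000000e+00  1.00000000e+00]] [[ 0.90980517 -0.36248984  0.20212785  0.82407154]
 [ 0.4148646   0.78031313 -0.46797306 -0.5534595 ]
 [ 0.01191247  0.50962     0.86031712  1.15736159]
 [ 0.          0.          0.          1.        ]]
```

View pics/top0.png

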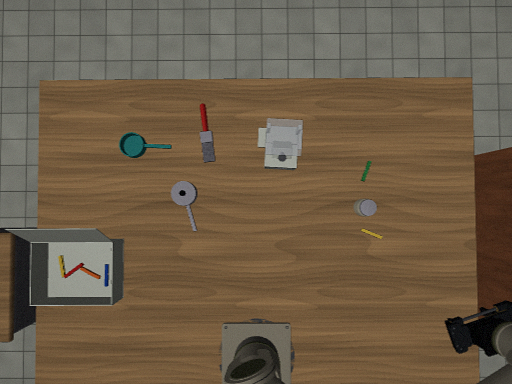

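View pics/scene0.png

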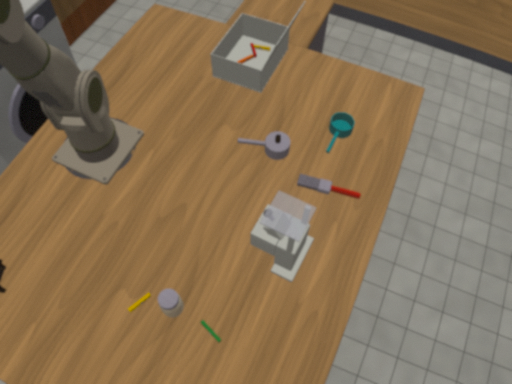

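Top picture: the steel lidded dish with its bar is at (183,193). It could be confused with the turquoise look-alike at (133,145) or the jar's steel cap at (367,208). The dispenser is at (283,143), the brush at (206,133) and the pins at (366,171) and (372,234). By the description I choose (183,193) and check it in a close crop, together with the dispenser.

```bash
python3 - <<'E'
from h import *
i=cv2.imread('pics/top0.png')
a=cv2.resize(i[165:240,155:230],(400,400),interpolation=cv2.INTER_CUBIC)
b=cv2.resize(i[105:180,245:320],(400,400),interpolation=cv2.INTER_CUBIC)
cv2.imwrite('pics/crop0.png',np.hstack([a,b]))
E
```

```text
(no output)
```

View pics/crop0.png

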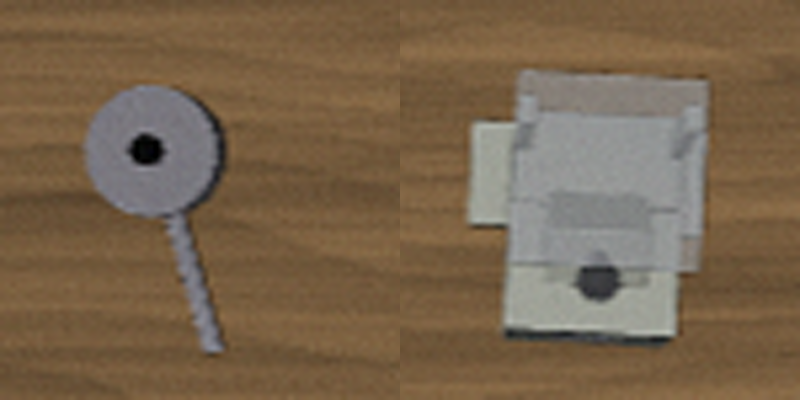

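The crop confirms a steel dish with a grey flange lid (centre about (183.5,193)), a black knob and a bar ending at about (194.7,230.6). The dispenser faces the robot with a slight yaw, and its plunger cap is at about (282,158).

```bash
python3 - <<'E'
from h import *
from scipy.optimize import least_squares
d=load('top0'); s=75/400
def c(x,y,ox,oy): return [ox+x*s-.4,oy+y*s-.4]
m=[(105,331,-44,50,134),(274,343,-44,-50,134),(120,70,88,52,227),(309,80,88,-52,227),(298,270,-17,-52,227),(198,282,-22,0,190),(68,225,33,75,12)]
uv=np.array([c(a[0],a[1],245,105) for a in m]);P=np.array([a[2:] for a in m])/1e3
def W(p): 
    Rz=R.from_euler('z',p[2]).as_matrix(); return P@Rz.T+[p[0],p[1],0]
f=lambda p:(w2px(d,W(p))-uv).ravel()
o=least_squares(f,[.75,-.08,0],loss='soft_l1');print(o.x,f(o.x).reshape(-1,2).round(1))
Rz=R.from_euler('z',o.x[2]).as_matrix();print('spout',Rz@[-.02,0,0]+[o.x[0],o.x[1],0])
print('lid',px2w(d,c(152,150,155,165),.047),px2w(d,c(147,149,155,165),.073),'hend',px2w(d,c(212,350,155,165),.032))
for n,uvp,z in [('jar',(367,208),.085),('pa',(366,171),.014),('pb',(372,234),.014),('brush',(208,155),.02)]: print(n,px2w(d,uvp,z))
E
```

```text
[ 0.67107284 -0.08150777 -0.06210188] [[-0.3 -0.4]
 [ 0.3 -0.8]
 [-0.5 -0.2]
 [ 0.2  0. ]
 [ 0.3  0.7]
 [ 0.   0.6]
 [-0.2 -0.1]]
spout [ 0.65111139 -0.08026653  0.        ]
lid [[0.55200419 0.23703637 0.047     ]] [[0.55189093 0.23546133 0.073     ]] hend [[0.42726712 0.20191597 0.032     ]]
jar [[ 0.49957493 -0.35868382  0.085     ]]
pa [[ 0.62386828 -0.37665306  0.014     ]]
pb [[ 0.4112965 -0.3938466  0.014    ]]
brush [[0.68008616 0.15774476 0.02      ]]
```

Each check agrees with the given sizes. The dish's origin is about (0.552, 0.236) with the bar end 129 mm from it (131 expected), so its yaw is about 0.27. The spout is at (0.651, -0.080) and the dispenser's yaw is -0.062. Next I bring the tool to yaw 0 and move towards the dish.

Emit:
play_rows --claw '[0,0,0,0,0,0,0,0]' --delta_pos '[[0,0,0],[0,0,0],[0,0,0],[0,0,0],[0.14,-0.19,0],[0.14,-0.19,0],[0.14,-0.19,0],[0.14,-0.19,0]]' --delta_rot '[[0,0,0.034],[0,0,0.034],[0,0,0.034],[0,0,0],[0,0,0],[0,0,0],[0,0,0],[0,0,0]]' --squeeze 20

```text
time: 0.9
ee_pos: [0.3081, -0.4406, 0.2225]
eef_rot: [1.0, -0.0, -0.0, 0.0]
ft_force: [0.5, -1.2, -0.8]
width: 0.087
grip_force: 0.0
```

Emit:
play_rows --claw '[0,0,0,0,0,0,0,0]' --delta_pos '[[0.14,-0.19,0],[0.14,-0.19,0],[0.14,-0.19,0],[0.14,-0.19,0],[0.14,-0.19,0],[0.04,-0.24,0],[0.04,-0.24,0],[0.04,-0.24,0]]' --delta_rot '[[0,0,0],[0,0,0],[0,0,0],[0,0,0],[0,0,0],[0,0,0],[0,0,0],[0,0,0]]'

```text
time: 1.7
ee_pos: [0.4725, -0.107, 0.2225]
eef_rot: [1.0, 0.0, -0.0, 0.0]
ft_force: [1.0, -0.3, -0.5]
width: 0.0867
grip_force: 0.0
```

Emit:
play_rows --claw '[0,0,0,0,0,0,0,0]' --delta_pos '[[0.04,-0.24,0],[0.04,-0.24,0],[0.04,-0.24,0],[0.04,-0.24,0],[0.04,-0.24,0],[0.04,-0.2,0],[0,0,0],[0,0,0]]' --delta_rot '[[0,0,0],[0,0,0],[0,0,0],[0,0,0],[0,0,0],[0,0,0],[0,0,0],[0,0,0]]'

```text
time: 2.5
ee_pos: [0.5212, 0.1717, 0.2222]
eef_rot: [1.0, 0.001, -0.0, -0.0]
ft_force: [0.2, -0.1, 0.3]
width: 0.0868
grip_force: 0.0
```

```bash
python3 - <<'E'
from h import *
s=r.read_state();d=shot('wrist','w1.png');print(s['ee_pos'],s['eef_rot'],s['joint_positions'].round(2))
print('pred',w2px(d,[[.552,.236,.047],[.552,.236,.073],[.4273,.202,.032]]))
E
```

```text
[0.52119745 0.17170594 0.22215287] [ 9.99999772e-01  5.38445386e-04 -4.06685861e-04 -2.17755627e-05] [ 0.21  0.23 -0.71  1.64  0.16  1.33 -2.09]
pred [[200.4041704  147.11589316]
 [196.06041691 150.47080237]
 [232.48562123 238.14821386]]
```

View pics/w1.png

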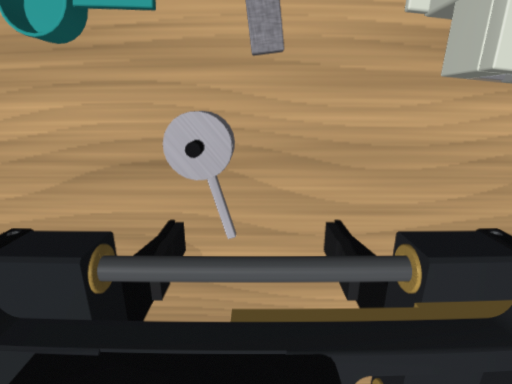

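The wrist view shows the lid centred at about (198.5,145.5), the knob at (194.5,148.5) and the bar end at (232,236). That is within 2 px of the prediction. I'll refine from these and measure the dispenser's visible parts too.

```bash
python3 - <<'E'
from h import *
d=load('w1')
i=cv2.imread('pics/w1.png')
h=cv2.cvtColor(i,cv2.COLOR_BGR2HSV)
m=((h[...,1]<45)&(h[...,2]>110)).astype(np.uint8);m[245:]=0;m[:,:120]=0;m[:,300:]=0;m[:90]=0
k=cv2.morphologyEx(m,cv2.MORPH_CLOSE,np.ones((25,25)));disc=cv2.morphologyEx(k,cv2.MORPH_OPEN,cv2.getStructuringElement(2,(31,31)))
c=max(cv2.findContours(disc,0,1)[0],key=cv2.contourArea);e=cv2.fitEllipse(c);print(e)
kn=((h[...,2]<60)).astype(np.uint8);kn[170:]=0;kn[:,:170]=0;kn[:,220:]=0;kn[:130]=0
M=cv2.moments(kn,True);ku=(M['m10']/M['m00'],M['m01']/M['m00']);print(ku)
print(px2w(d,e[0],.046),px2w(d,ku,.070),px2w(d,[(213.5,179.5),(232,236)],.032))
E
```

```text
((197.184814453125, 145.54934692382812), (66.25458526611328, 70.64360046386719), 136.2280731201172)
(194.27966101694915, 148.23728813559322)
[[0.55371176 0.23989874 0.046     ]] [[0.55400558 0.23844121 0.07      ]] [[0.50885973 0.22432019 0.032     ]
 [0.43047747 0.20258361 0.032     ]]
```

Emit:
play_rows --claw '[0,0,0,0,0,0]' --delta_pos '[[0.08,-0.165,0],[0.08,-0.165,0],[0,0,0.2],[0,0,0.2],[0,0,0.2],[0,0,0]]' --delta_rot '[[0,0,0],[0,0,0],[0,0,0],[0,0,0],[0,0,0],[0,0,0]]'

```text
time: 3.15
ee_pos: [0.5513, 0.233, 0.0974]
eef_rot: [1.0, -0.002, -0.004, 0.002]
ft_force: [0.0, -0.4, -0.8]
width: 0.087
grip_force: 0.0
```

Emit:
play_rows --claw '[0,0,0,1,1,1,1]' --delta_pos '[[0.013,-0.025,0.1],[0,0,0.13],[0,0,0],[0,0,0],[0,0,0],[0,0,0],[0,0,0]]' --delta_rot '[[0,0,0],[0,0,0],[0,0,0],[0,0,0],[0,0,0],[0,0,0],[0,0,0]]'

```text
time: 3.85
ee_pos: [0.5569, 0.2419, 0.0577]
eef_rot: [1.0, -0.002, 0.001, -0.0]
ft_force: [0.4, 1.0, 0.1]
width: 0.0627
grip_force: 0.0
```

Emit:
play_rows --claw '[0.5,0.5,1,1,1,1,1,1]' --delta_pos '[[-0.014,0.02,0.032],[0,0,0],[0,0,0],[0,0,0],[0,0,0],[0,0,0],[0,0,0],[0,0,0]]' --delta_rot '[[0,0,0],[0,0,0],[0,0,0],[0,0,0],[0,0,0],[0,0,0],[0,0,0],[0,0,0]]'

```text
time: 4.65
ee_pos: [0.5536, 0.2379, 0.0502]
eef_rot: [1.0, -0.002, 0.0, -0.0]
ft_force: [-0.2, 0.4, 0.4]
width: 0.0173
grip_force: 20.0
```

Emit:
play_rows --claw '[1,1,1,1,1,1,1,1]' --delta_pos '[[0,0,-0.05],[0,0,-0.1],[0,0,-0.2],[-0.1,0.2,0],[-0.1,0.2,0],[-0.1,0.2,0],[-0.1,0.2,0],[-0.07,0.1,0.1]]' --delta_rot '[[0,0,0],[0,0,0],[0,0,0],[0,0,0],[0,0,0],[0,0,0],[0,0,0],[0,0,0]]'

```text
time: 5.45
ee_pos: [0.4594, 0.0549, 0.1022]
eef_rot: [1.0, -0.003, 0.002, 0.001]
ft_force: [0.6, 0.6, -1.7]
width: 0.0173
grip_force: 20.0
```

Emit:
play_rows --claw '[1,1,1,1,1]' --delta_pos '[[0,0,0.15],[0,0,0.15],[0,0,0.02],[0,0,0],[0,0,0]]' --delta_rot '[[0,0,0],[0,0,0],[0,0,0],[0,0,0],[0,0,0]]'

```text
time: 5.95
ee_pos: [0.4599, 0.0586, 0.0376]
eef_rot: [1.0, -0.002, 0.001, -0.0]
ft_force: [0.4, -0.6, -0.5]
width: 0.0175
grip_force: 20.0
```

Emit:
play_rows --claw '[1,1,1,1]' --delta_pos '[[0,0,0.06],[0,0,0.05],[0,0,0],[0,0,0]]' --delta_rot '[[0,0,0],[0,0,0],[0,0,0],[0,0,0]]'

```text
time: 6.35
ee_pos: [0.4586, 0.0582, 0.0138]
eef_rot: [1.0, -0.002, -0.0, -0.0]
ft_force: [-0.2, 0.4, -0.7]
width: 0.0172
grip_force: 20.0
```

Emit:
play_rows --claw '[0,0,0,0,0,0,0,0]' --delta_pos '[[0,0,0],[0,0,0],[0,0,0],[0,0,-0.1],[0,0,-0.2],[0,0,-0.2],[0,-0.2,0],[0,-0.2,0]]' --delta_rot '[[0,0,0],[0,0,0],[0,0,0],[0,0,0],[0,0,0],[0,0,0],[0,0,0],[0,0,0]]'

```text
time: 7.15
ee_pos: [0.4604, 0.1381, 0.1158]
eef_rot: [1.0, -0.004, 0.002, 0.0]
ft_force: [0.1, 0.5, -0.1]
width: 0.0729
grip_force: 0.0
```

Emit:
play_rows --claw '[0,0,0,0,0]' --delta_pos '[[-0.02,-0.2,0],[-0.01,-0.15,0],[0,0,0],[0,0,0],[0,0,0]]' --delta_rot '[[0,0,0],[0,0,0],[0,0,-0.044],[0,0,-0.044],[0,0,0]]'

```text
time: 7.65
ee_pos: [0.4534, 0.2083, 0.1141]
eef_rot: [0.991, 0.137, -0.0, 0.0]
ft_force: [0.6, 0.9, 0.1]
width: 0.0867
grip_force: 0.0
```

```bash
python3 - <<'E'
from h import *
s=r.read_state();d=shot('wrist','w2.png');print(s['time'],s['ee_pos'],R.from_quat(s['eef_rot']).as_euler('ZYX'),s['joint_positions'].round(2))
shot('top','top2.png')
print('pred',w2px(d,[[.554,.238,.043],[.453,.2095,.032]]))
a=cv2.imread('pics/w2.png');b=cv2.imread('pics/top2.png')[150:250,150:280];b=cv2.resize(b,(500,384),interpolation=2)
cv2.imwrite('pics/v2.png',cv2.resize(np.hstack([a,b]),(800,304)))
cv2.imwrite('pics/v2.png',np.hstack([cv2.resize(a,(400,300)),cv2.resize(b,(390,300))]))
E
```

```text
7.65 [0.45335098 0.20831962 0.11412435] [ 2.75528441e-01  1.04359221e-04 -3.14158042e+00] [ 0.23  0.25 -0.84  1.89  0.2   1.1  -1.98]
pred [[253.67992513  68.91778366]
 [253.78133974 196.61753617]]
```

View pics/v2.png

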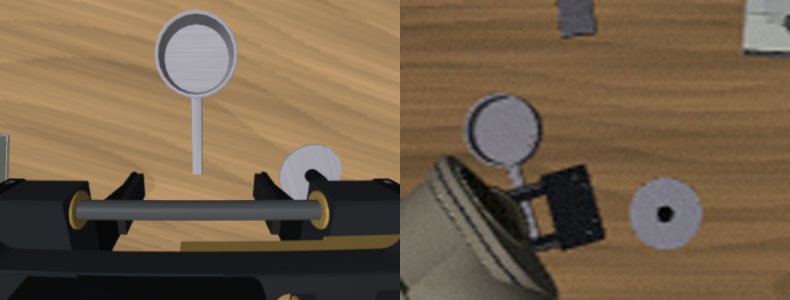

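The lid lies flat, knob up, at about (665,213) in the right half of the picture. The open dish's rim centre is at wrist pixel (251,69) and its bar runs along column 252.

```bash
python3 - <<'E'
from h import *
d=load('w2');h=cv2.cvtColor(cv2.imread('pics/w2.png'),cv2.COLOR_BGR2HSV)
m=(h[...,1]<50).astype(np.uint8);m[125:]=0;m[:,:180]=0;m[:,320:]=0
c=max(cv2.findContours(m,0,1)[0],key=cv2.contourArea);c=c[c[:,0,1]<105]
e=cv2.fitEllipse(c);print(e,px2w(d,e[0],.035))
g=(h[180:220,200:300,1]<50);xs=np.array([np.nonzero(q)[0].mean()+200 for q in g[::8]]);print(xs)
print(px2w(d,[(xs[0],180),(xs[-1],212)],.032))
t=load('top2');print('lid',px2w(t,[150+(665)/390*130,150+213/300*100],.01))
E
```

```text
((250.67628479003906, 68.67515563964844), (105.56652069091797, 111.98492431640625), 178.12388610839844) [[0.55442299 0.24058558 0.035     ]]
[252. 252. 252. 252. 252.]
[[0.46729445 0.21514811 0.032     ]
 [0.43847243 0.20708558 0.032     ]]
lid [[ 0.45478262 -0.39450224  0.01      ]]
```

Emit:
play_rows --claw '[0,0,0,0,0]' --delta_pos '[[0,-0.012,0.2],[0,0,0.2],[0,0,0.11],[0,0,0],[0,0,0]]' --delta_rot '[[0,0,0],[0,0,0],[0,0,0],[0,0,0],[0,0,0]]'

```text
time: 8.25
ee_pos: [0.453, 0.2106, 0.0128]
eef_rot: [0.991, 0.135, -0.0, -0.0]
ft_force: [0.9, -0.9, 0.6]
width: 0.0869
grip_force: 0.0
```

Emit:
play_rows --claw '[1,1,1,1,1,1,1,1]' --delta_pos '[[0,0,0],[0,0,0],[0,0,0],[0,0,0],[0,0,0],[0,0,0],[0,0,0],[0,0,0]]' --delta_rot '[[0,0,0],[0,0,0],[0,0,0],[0,0,0],[0,0,0],[0,0,0],[0,0,0],[0,0,0]]' --squeeze 40

```text
time: 9.05
ee_pos: [0.4528, 0.2105, 0.0121]
eef_rot: [0.991, 0.136, -0.0, 0.0]
ft_force: [-0.3, 0.6, -0.1]
width: 0.0312
grip_force: 0.0
```

Emit:
play_rows --claw '[1,1,1,1,1,1]' --delta_pos '[[0,0,0],[0,0,0],[0,0,0],[0,0,0],[0,0,-0.03],[0,0,-0.05]]' --delta_rot '[[0,0,0],[0,0,0],[0,0,0],[0,0,0],[0,0,0],[0,0,0]]' --squeeze 60

```text
time: 9.65
ee_pos: [0.4521, 0.2102, 0.0281]
eef_rot: [0.991, 0.136, -0.001, 0.0]
ft_force: [0.1, 0.3, -2.4]
width: 0.0115
grip_force: 60.0
```

Emit:
play_rows --claw '[1,1,1,1,1,1,1,1]' --delta_pos '[[0,0,-0.15],[0,0,-0.15],[0,0,0],[-0.008,0.2,0],[-0.008,0.23,0],[-0.008,0.23,0],[-0.008,0.23,0],[-0.008,0.23,0]]' --delta_rot '[[0,0,0.036],[0,0,0.036],[0,0,0.035],[0,0,0],[0,0,0],[0,0,0],[0,0,0],[0,0,0]]'

```text
time: 10.45
ee_pos: [0.4302, -0.0142, 0.089]
eef_rot: [1.0, -0.031, 0.001, 0.0]
ft_force: [1.0, 0.4, -1.8]
width: 0.0115
grip_force: 60.0
```

Emit:
play_rows --claw '[1,1,1,1,1]' --delta_pos '[[-0.008,0.23,0],[0,0.03,0],[0,0,0.1],[0,0,0],[0,0,0]]' --delta_rot '[[0,0,0],[0,0,0],[0,0,0],[0,0,0],[0,0,0]]'

```text
time: 10.95
ee_pos: [0.4257, -0.0637, 0.0686]
eef_rot: [1.0, -0.031, -0.0, -0.0]
ft_force: [0.6, 0.6, -1.7]
width: 0.0114
grip_force: 60.0
```

```bash
python3 - <<'E'
from h import *
s=r.read_state();d=shot('wrist','w3.png');print(s['time'],s['ee_pos'],R.from_quat(s['eef_rot']).as_euler('ZYX'),s['joint_positions'].round(2),s['grip_force'],s['ft_force'])
x,y=.67107,-.08151;Rz=R.from_euler('z',-.0621).as_matrix()
P=np.array([[-44,50,60],[-44,-50,60],[-44,50,134],[-44,-50,134],[33,75,12],[33,-75,12],[-22,0,190]])/1e3
print(w2px(d,P@Rz.T+[x,y,0]).round(1))
E
```

```text
10.95 [ 0.4256659  -0.06365795  0.06859768] [-6.22454765e-02  5.20100716e-04 -3.14122903e+00] [ 0.61  0.11 -0.59  2.1   0.07  0.96 -1.65] 59.987706542015076 [ 0.59523261  0.59498513 -1.71869056]
[[ 1.57300e+02 -1.56700e+02]
 [ 3.64500e+02 -1.56500e+02]
 [ 8.93000e+01 -3.24400e+02]
 [ 4.39000e+02 -3.18600e+02]
 [ 1.35900e+02 -2.30100e+02]
 [ 3.83200e+02 -2.29800e+02]
 [ 1.89354e+04 -9.42185e+05]]
```

View pics/w3.png

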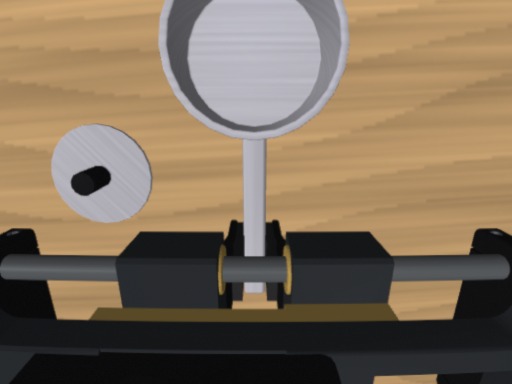

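The dish is held straight (bar along column 254, rim centre about (254,45)), and the lid is clear to the left at (102,173). Next I lower it, slide it into the bay and set it down.

Emit:
play_rows --claw '[1,1,1,1,1,1,1,1]' --delta_pos '[[0,0.013,0.12],[0,0,0.12],[0.1,0,0],[0.15,0,0],[0.15,0,0],[0.15,0,0],[0.05,0,0],[0,0,0]]' --delta_rot '[[0,0,0],[0,0,0],[0,0,0],[0,0,0],[0,0,0],[0,0,0],[0,0,0],[0,0,0]]'

```text
time: 11.8
ee_pos: [0.5466, -0.0739, 0.0207]
eef_rot: [1.0, -0.031, 0.001, -0.0]
ft_force: [-1.0, -0.1, -2.2]
width: 0.0111
grip_force: 60.0
```

```bash
python3 - <<'E'
from h import *
s=r.read_state();d=shot('scene','s3.png');w=shot('wrist','w4.png');print(s['time'],s['ee_pos'],R.from_quat(s['eef_rot']).as_euler('ZYX'),s['grip_force'],s['ft_force'])
x,y=.67107,-.08151;Rz=R.from_euler('z',-.0621).as_matrix()
P=np.array([[-44,50,60],[-44,-50,60],[-44,50,134],[-44,-50,134],[-22,0,190],[30,50,134]])/1e3
i=cv2.imread('pics/s3.png');p=w2px(d,P@Rz.T+[x,y,0])
c=cv2.resize(i[170:290,210:330],(396,396),interpolation=2)
for q in (p-[210,170])*3.3+1.6: cv2.drawMarker(c,tuple(int(v) for v in q),(0,0,255),0,12,1)
b=cv2.imread('pics/w4.png')
for q in w2px(w,P[:2]@Rz.T+[x,y,0]): cv2.drawMarker(b,tuple(int(v) for v in np.clip(q,-9999,9999)),(0,0,255),0,12,1)
cv2.imwrite('pics/v3.png',np.hstack([c,cv2.resize(b,(400,396))]))
E
```

```text
11.8 [ 0.54664356 -0.07392575  0.02069033] [-6.26384278e-02 -1.03819282e-03 -3.14085769e+00] 59.98751699924469 [-1.04112379 -0.14977089 -2.20248962]
```

View pics/v3.png

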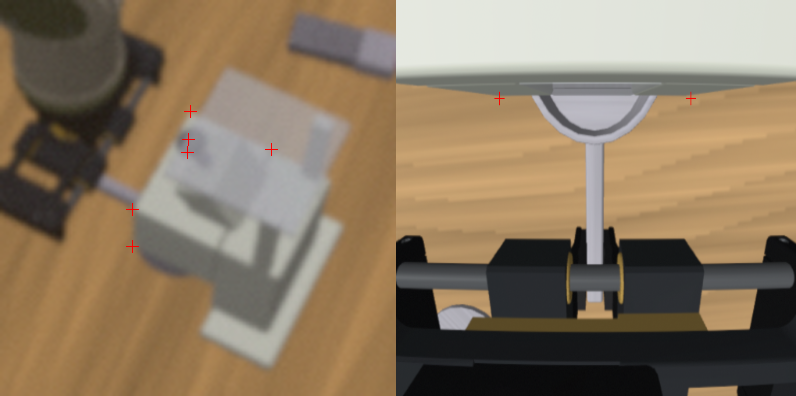

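The dish is in the bay, with the bar at column 595 midway between the predicted hopper corners (499,98) and (691,98). In the scene view the predicted hopper corner (132,209) matches the real edge. Next: lower and release.

Emit:
play_rows --claw '[1,1,1,0.8,0.6,0.6,0.6,0.6]' --delta_pos '[[-0.002,0,0.025],[0,0,0.018],[0,0,0],[0,0,0],[0,0,0],[0,0,0],[0,0,0],[0,0,0]]' --delta_rot '[[0,0,0],[0,0,0],[0,0,0],[0,0,0],[0,0,0],[0,0,0],[0,0,0],[0,0,0]]'

```text
time: 12.7
ee_pos: [0.545, -0.0746, 0.0116]
eef_rot: [0.999, -0.032, 0.0, 0.0]
ft_force: [0.4, -0.6, -0.2]
width: 0.0334
grip_force: 0.0
```

Emit:
play_rows --claw '[0.6,0.6,1,1,1,1,1]' --delta_pos '[[0,0,-0.1],[0,0,-0.2],[-0.05,0,-0.24],[-0.05,0,-0.24],[-0.05,0,-0.24],[0,0,-0.24],[0,0,0]]' --delta_rot '[[0,0,0],[0,0,0],[0,0,0],[0,0,0],[0,0,0],[0,0,0],[0,0,0]]'

```text
time: 13.4
ee_pos: [0.5176, -0.0725, 0.2705]
eef_rot: [0.999, -0.032, 0.005, 0.001]
ft_force: [0.1, -0.7, 0.2]
width: 0.0045
grip_force: 0.0
```

Emit:
play_rows --claw '[1,1,1,1,1,1,1]' --delta_pos '[[0,0,0],[0,0,0],[0,0,0],[0,0,0],[0,0,0],[0,0,0],[0,0,0]]' --delta_rot '[[0,0.039,0],[0,0.039,0],[0,0.039,0],[0,0.039,0],[0,0.0385,0],[0,0,0],[0,0,0]]'

```text
time: 14.1
ee_pos: [0.5148, -0.0724, 0.2639]
eef_rot: [0.953, -0.03, 0.3, 0.01]
ft_force: [0.5, -0.0, 0.9]
width: 0.0003
grip_force: 0.0
```

```bash
cat > t.py <<'E'
from h import *
def rep(goal=None):
    s=r.read_state();M=R.from_quat(s['eef_rot']).as_matrix()
    print(s['time'],s['ee_pos'].round(4),'z',M[:,2].round(3),'x',M[:,0].round(3),s['joint_positions'].round(2),'w',s['width'],'F',s['ft_force'].round(1))
    if goal is not None: print('delta tool units',((M.T@(np.array(goal)-s['ee_pos']))/.2).round(3))
    return s
E
python3 - <<'E'
from t import *
rep([.6263,-.0787,.2228])
d=shot('wrist','w5.png')
print(w2px(d,[[.6491,-.0801,.19]]))
E
```

```text
14.1 [ 0.5148 -0.0724  0.2639] z [ 0.571 -0.037 -0.82 ] x [ 0.818 -0.051  0.572] [ 0.63 -0.36 -0.46  2.17 -0.32  0.71 -1.31] w 0.00034103971484297687 F [ 0.5 -0.   0.9]
delta tool units [ 0.34  -0.004  0.488]
[[254.17641148 114.99872082]]
```

View pics/w5.png

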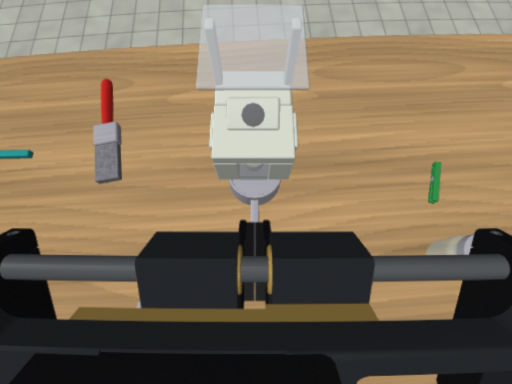

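The cap is at (252.5,114.5) against a predicted (254.2,115), about 1.5 mm off, and the dish sits centred below the hopper at column 254. Now I line up with the plunger axis.

Emit:
play_rows --claw '[1,1,1,1,1,1,1]' --delta_pos '[[0.17,-0.01,0],[0.17,0,0],[0,0,0.2],[0,0,0.2],[0,0,0.12],[0,0,0],[0,0,0]]' --delta_rot '[[0,0,0],[0,0,0],[0,0,0],[0,0,0],[0,0,0],[0,0,0],[0,0,0]]'

```text
time: 14.85
ee_pos: [0.6312, -0.0777, 0.2179]
eef_rot: [0.953, -0.03, 0.3, 0.009]
ft_force: [-0.1, 0.3, 0.5]
width: 0.0005
grip_force: 0.0
```

```bash
python3 - <<'E'
from t import *
rep([.6491,-.0786,.19])
E
```

```text
14.85 [ 0.6312 -0.0777  0.2179] z [ 0.572 -0.035 -0.82 ] x [ 0.818 -0.053  0.573] [ 0.69 -0.   -0.64  2.    0.    0.54 -1.58] w 0.00047442564680525524 F [-0.1  0.3  0.5]
delta tool units [-0.006 -0.001  0.166]
```

Emit:
play_rows --claw '[1,1,1,1,1,1]' --delta_pos '[[-0.006,0,0.07],[0,0,0.07],[0,0,0.03],[0,0,0.03],[0,0,0.03],[0,0,0.03]]' --delta_rot '[[0,0,0],[0,0,0],[0,0,0],[0,0,0],[0,0,0],[0,0,0]]'

```text
time: 15.45
ee_pos: [0.6598, -0.0801, 0.1752]
eef_rot: [0.953, -0.03, 0.302, 0.01]
ft_force: [-3.3, -0.7, 7.1]
width: 0.0005
grip_force: 3.6
```

```bash
python3 - <<'E'
from t import *
rep([.662,-.079,.172])
E
```

```text
15.45 [ 0.6598 -0.0801  0.1752] z [ 0.574 -0.037 -0.818] x [ 0.816 -0.052  0.575] [ 0.65  0.12 -0.63  1.98  0.19  0.45 -1.73] w 0.0005357684061952913 F [-3.3 -0.7  7.1]
delta tool units [-0.001 -0.006  0.019]
```

Emit:
play_rows --claw '[1,1,1,1]' --delta_pos '[[0,0,0.015],[0,0,0.01],[0,0,0],[0,0,0]]' --delta_rot '[[0,0,0],[0,0,0],[0,0,0],[0,0,0]]'

```text
time: 15.85
ee_pos: [0.6623, -0.0802, 0.1718]
eef_rot: [0.953, -0.03, 0.301, 0.01]
ft_force: [-18.2, 0.9, 18.7]
width: 0.0005
grip_force: 12.4
```

At the stop (26 N, against the spring's 8 N). I hold, then back out along the axis.

Emit:
play_rows --claw '[1,1,1,1,1,1,1,1]' --delta_pos '[[0,0,0],[0,0,0],[0,0,0],[0,0,-0.06],[0,0,-0.1],[0,0,-0.2],[0,0,-0.2],[0,0,-0.2]]' --delta_rot '[[0,0,0],[0,0,0],[0,0,0],[0,0,0],[0,0,0],[0,0,0],[0,0,0],[0,0,0]]'

```text
time: 16.65
ee_pos: [0.574, -0.074, 0.2959]
eef_rot: [0.953, -0.03, 0.301, 0.009]
ft_force: [1.5, -0.4, 1.2]
width: 0.0005
grip_force: 0.0
```

```bash
python3 - <<'E'
from t import *
rep([.5148,-.0724,.2639])
d=shot('wrist','w6.png')
i=cv2.imread('pics/w6.png')[60:260,150:350];cv2.imwrite('pics/v6.png',cv2.resize(i,(500,500),interpolation=2))
E
```

```text
16.65 [ 0.574  -0.074   0.2959] z [ 0.573 -0.036 -0.819] x [ 0.817 -0.052  0.574] [ 0.74 -0.23 -0.59  2.   -0.25  0.73 -1.38] w 0.0005229060867134783 F [ 1.5 -0.4  1.2]
delta tool units [-0.334  0.011 -0.039]
```

View pics/v6.png

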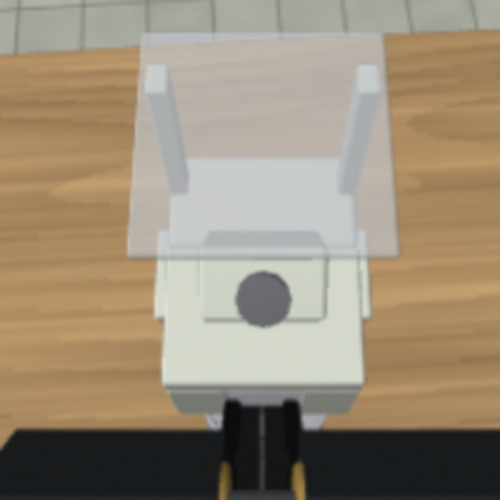

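The cap is back out at (264,298), and the dish is still below. Returning to the bar.

Emit:
play_rows --claw '[1,1,0.5,0.5,0.5,0.5,0.5,0.5]' --delta_pos '[[-0.17,0.005,0],[-0.16,0.005,0],[0,0,0],[0,0,0],[0,0,0],[0,0,0],[0,0,0],[0,0,0]]' --delta_rot '[[0,0,0],[0,0,0],[0,-0.039,0],[0,-0.039,0],[0,-0.039,0],[0,-0.039,0],[0,-0.0385,0],[0,0,0]]'

```text
time: 17.5
ee_pos: [0.5221, -0.0734, 0.2541]
eef_rot: [0.999, -0.032, -0.003, -0.002]
ft_force: [0.6, -0.1, -1.0]
width: 0.039
grip_force: 0.0
```

```bash
python3 - <<'E'
from t import *
rep([.545,-.0743,.0122])
E
```

```text
17.5 [ 0.5221 -0.0734  0.2541] z [-0.007  0.005 -1.   ] x [ 0.998 -0.064 -0.007] [ 0.72  0.17 -0.74  1.63  0.11  1.39 -1.67] w 0.03900922123535293 F [ 0.6 -0.1 -1. ]
delta tool units [0.123 0.002 1.209]
```

Emit:
play_rows --claw '[0.4,0.4,0.4,0.4,0.4,0.4,0.4]' --delta_pos '[[0.115,0.002,0],[0,0,0.22],[0,0,0.22],[0,0,0.22],[0,0,0.22],[0,0,0],[0,0,0]]' --delta_rot '[[0,0,0],[0,0,0],[0,0,0],[0,0,0],[0,0,0],[0,0,0],[0,0,0]]'

```text
time: 18.2
ee_pos: [0.5439, -0.0747, 0.082]
eef_rot: [1.0, -0.031, 0.001, 0.0]
ft_force: [0.1, -1.3, 0.2]
width: 0.0522
grip_force: 0.0
```

```bash
python3 - <<'E'
from t import *
rep([.545,-.0743,.0122])
d=shot('wrist','w7.png')
h=cv2.cvtColor(cv2.imread('pics/w7.png'),cv2.COLOR_BGR2HSV)
for y in range(130,225,15):
    q=np.nonzero(h[y,180:330,1]<50)[0]+180; print(y,q.min() if len(q) else 0,q.max() if len(q) else 0,len(q))
E
```

```text
18.2 [ 0.5439 -0.0747  0.082 ] z [ 0.001 -0.    -1.   ] x [ 0.998 -0.063  0.001] [ 0.65  0.38 -0.7   1.8   0.27  1.07 -1.79] w 0.052187392935192436 F [ 0.1 -1.3  0.2]
delta tool units [ 0.005 -0.002  0.349]
130 246 261 16
145 247 261 15
160 247 261 15
175 247 261 15
190 247 261 15
205 247 261 15
220 247 261 15
```

Emit:
play_rows --claw '[0.4,0.4,0.4,1,1,1,1,1]' --delta_pos '[[0.004,0,0.2],[0,0,0.14],[0,0,0],[0,0,0],[0,0,0],[0,0,0],[0,0,0],[0,0,0]]' --delta_rot '[[0,0,0],[0,0,0],[0,0,0],[0,0,0],[0,0,0],[0,0,0],[0,0,0],[0,0,0]]' --squeeze 60

```text
time: 19.05
ee_pos: [0.5449, -0.075, 0.0133]
eef_rot: [0.999, -0.032, 0.0, 0.0]
ft_force: [-0.8, 0.6, -0.4]
width: 0.0203
grip_force: 0.0
```

Emit:
play_rows --claw '[1,1,1,1]' --delta_pos '[[0,0,0],[0,0,0],[0,0,-0.02],[0,0,-0.02]]' --delta_rot '[[0,0,0],[0,0,0],[0,0,0],[0,0,0]]'

```text
time: 19.45
ee_pos: [0.5441, -0.0749, 0.0206]
eef_rot: [0.999, -0.032, -0.001, -0.0]
ft_force: [-0.6, -0.7, -2.9]
width: 0.0112
grip_force: 60.0
```

Emit:
play_rows --claw '[1,1,1,1,1,1,1,1]' --delta_pos '[[-0.08,0,0],[-0.13,0,0],[-0.15,0,0],[-0.15,0,0],[-0.09,0,0],[0,0,-0.1],[0,0,-0.2],[0,0,0]]' --delta_rot '[[0,0,0],[0,0,0],[0,0,0],[0,0,0],[0,0,0],[0,0,0],[0,0,0],[0,0,0]]'

```text
time: 20.25
ee_pos: [0.4275, -0.0676, 0.0848]
eef_rot: [0.999, -0.032, 0.003, 0.001]
ft_force: [-0.3, 1.6, -2.5]
width: 0.0112
grip_force: 60.0
```

Emit:
play_rows --claw '[1,1,1,1,1,1,1,1]' --delta_pos '[[0,-0.1,0],[0,-0.2,0],[0,-0.22,0],[0,-0.22,0],[0,-0.22,0],[0,-0.2,0],[0,-0.15,0],[0,0,0]]' --delta_rot '[[0,0,0],[0,0,0],[0,0,0],[0,0,0],[0,0,0],[0,0,0],[0,0,0],[0,0,0]]'

```text
time: 21.05
ee_pos: [0.4405, 0.1991, 0.0807]
eef_rot: [1.0, -0.029, -0.0, -0.001]
ft_force: [0.4, 0.0, -2.2]
width: 0.0114
grip_force: 60.0
```

```bash
python3 - <<'E'
from t import *
s=rep([.4406,.196,.0122])
E
```

```text
21.05 [0.4405 0.1991 0.0807] z [-0.     0.003 -1.   ] x [ 0.998 -0.057 -0.   ] [ 0.34  0.29 -0.95  1.95  0.27  1.03 -2.36] w 0.011447729128262352 F [ 0.4  0.  -2.2]
delta tool units [0.002 0.016 0.342]
```

Emit:
play_rows --claw '[1,1,1,1,1,1,0.7,0.5]' --delta_pos '[[0,0,0.1],[0,0,0.12],[0,0,0.08],[0,0,0.03],[0,0,0.012],[0,0,0],[0,0,0],[0,0,0]]' --delta_rot '[[0,0,0],[0,0,0],[0,0,0],[0,0,0],[0,0,0],[0,0,0],[0,0,0],[0,0,0]]'

```text
time: 21.85
ee_pos: [0.4422, 0.1944, 0.013]
eef_rot: [0.999, -0.032, 0.001, -0.0]
ft_force: [-0.2, -0.3, 0.5]
width: 0.0205
grip_force: 0.0
```

Emit:
play_rows --claw '[0.5,0.5,0.5,0,0,0,0,0]' --delta_pos '[[0,0,0],[0,0,0],[0,0,-0.1],[0,0,-0.2],[0,0,-0.2],[-0.1,0,-0.2],[0,0,0],[0,0,0]]' --delta_rot '[[0,0,0],[0,0,0],[0,0,0],[0,0,0],[0,0,0],[0,0,0],[0,0,0],[0,0,0]]'

```text
time: 22.65
ee_pos: [0.4219, 0.1952, 0.153]
eef_rot: [0.999, -0.032, 0.001, 0.001]
ft_force: [0.2, 0.3, -0.3]
width: 0.0756
grip_force: 0.0
```

```bash
python3 - <<'E'
from t import *
s=rep(); d=shot('wrist','w8.png'); t=shot('top','top8.png')
print(w2px(d,[[.545,.19,.043],[.459,.058,.01],[.459,.058,.036]]).round(1))
a=cv2.imread('pics/w8.png');b=cv2.imread('pics/top8.png')[150:250,150:250]
cv2.imwrite('pics/v8.png',np.hstack([a[:,:],cv2.resize(b,(288,384),interpolation=2)]))
E
```

```text
22.65 [0.4219 0.1952 0.153 ] z [ 0.003 -0.001 -1.   ] x [ 0.998 -0.064  0.003] [ 0.44  0.12 -1.01  1.92  0.12  1.16 -2.25] w 0.07560574867373464 F [ 0.2  0.3 -0.3]
[[252.1  52.4]
 [381.8 138. ]
 [393.1 140.9]]
```

View pics/v8.png

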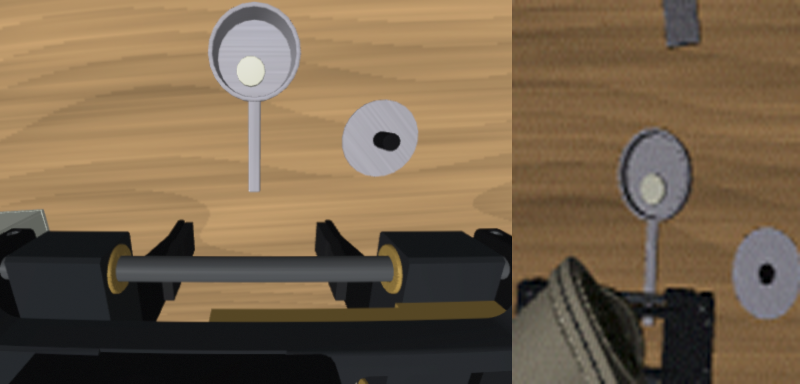

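The tablet lies in the dish (wrist pixel (251,71), rim centre about (254,52)). The lid is at (381,138) with its knob top at (392,141), matching the prediction. Measuring both numerically.

```bash
python3 - <<'E'
from t import *
d=load('w8');h=cv2.cvtColor(cv2.imread('pics/w8.png'),cv2.COLOR_BGR2HSV)
def ell(x0,x1,y0,y1,n):
    m=np.zeros(h.shape[:2],np.uint8);m[y0:y1,x0:x1]=((h[...,1]<55))[y0:y1,x0:x1]
    c=cv2.convexHull(max(cv2.findContours(m,0,1)[0],key=cv2.contourArea));return cv2.fitEllipse(c)
e=ell(195,315,0,98,0);l=ell(335,425,90,185,0);print(e,l)
def fit(C,z0,rad,obs):  # model: project circle, fit ellipse, match centre
    from scipy.optimize import least_squares
    a=np.linspace(0,6.28,60)
    f=lambda p:np.array(cv2.fitEllipse(w2px(d,np.c_[p[0]+rad*np.cos(a),p[1]+rad*np.sin(a),0*a+z0]).astype(np.float32))[0])-obs
    return least_squares(f,C).x,cv2.fitEllipse(w2px(d,np.c_[C[0]+rad*np.cos(a),C[1]+rad*np.sin(a),0*a+z0]).astype(np.float32))[1]
print('dish',fit([.545,.19],.042,.041,np.array(e[0])),fit([.545,.19],.042,.041,np.array([253.7,52.3])))
print('lid',fit([.459,.058],.009,.041,np.array(l[0])))
c=np.nonzero(h[195-40:185,245:264,1]<50)[1];print('handle',c.mean()+245,px2w(d,[(c.mean()+245,170),(253.5,105),(254,191)],.032))
k=np.argwhere((h[120:160,365:405,2]<60))[:,::-1]+[365,120];print('knob top',k.max(0),px2w(d,[(392,141)],.036))
E
```

```text
((253.9552001953125, 51.14445114135742), (92.55809783935547, 99.38627624511719), 0.1816341131925583) ((379.53564453125, 137.6434783935547), (72.52314758300781, 80.20233917236328), 42.47889709472656)
dish (array([0.54466473, 0.18838179]), (93.50176239013672, 100.43331909179688)) (array([0.5437361 , 0.18866659]), (93.50176239013672, 100.43331909179688))
lid (array([0.45794394, 0.05903952]), (72.50878143310547, 81.11968231201172))
handle 253.70605187319885 [[0.43772112 0.19554463 0.032     ]
 [0.50062282 0.1916669  0.032     ]
 [0.41569507 0.19666872 0.032     ]]
knob top [399 149] [[0.45897203 0.05908972 0.036     ]]
```

```bash
python3 - <<'E'
from t import *
d=load('top8');i=cv2.imread('pics/top8.png');i=cv2.resize(i[150:250,150:280],None,fx=8,fy=8,interpolation=cv2.INTER_CUBIC)
h=cv2.cvtColor(i,cv2.COLOR_BGR2HSV)
def ell(x0,x1,y0,y1):
    m=np.zeros(h.shape[:2],np.uint8);m[y0:y1,x0:x1]=(h[...,1]<75)[y0:y1,x0:x1]
    m=cv2.morphologyEx(m,cv2.MORPH_OPEN,np.ones((45,45)))
    c=cv2.convexHull(max(cv2.findContours(m,0,1)[0],key=cv2.contourArea));return cv2.fitEllipse(c)
# crop display scale: 2.88 per px horizontally, 3.84 vertically
e=ell(270,530,250,470);l=ell(590,830,460,690);print(e,l)
u=lambda e:(150+(e[0][0]+.5)/8-.5,150+(e[0][1]+.5)/8-.5)
print(px2w(d,u(e),.043),px2w(d,u(l),.009))
E
```

```text
((395.0611267089844, 365.1087341308594), (198.62147521972656, 208.4071807861328), 98.4480209350586) ((707.9703979492188, 569.3452758789062), (194.68963623046875, 196.8654327392578), 93.87086486816406)
[[0.54368461 0.18513677 0.043     ]] [[0.45734627 0.05710462 0.009     ]]
```

Emit:
play_rows --claw '[0,0,0,0,0,0,0]' --delta_pos '[[0.075,0.22,0],[0.075,0.22,0],[0.075,0.23,0],[0,0,0.2],[0,0,0.2],[0,0,0],[0,0,0]]' --delta_rot '[[0,0,0],[0,0,0],[0,0,0],[0,0,0],[0,0,0],[0,0,0],[0,0,0]]'

```text
time: 23.45
ee_pos: [0.4571, 0.0595, 0.0719]
eef_rot: [1.0, -0.031, -0.002, -0.001]
ft_force: [-0.1, -0.3, 0.1]
width: 0.0867
grip_force: 0.0
```

```bash
python3 - <<'E'
from t import *
rep([.4586,.0582,.0145])
E
```

```text
23.45 [0.4571 0.0595 0.0719] z [-0.003  0.001 -1.   ] x [ 0.998 -0.062 -0.003] [ 0.59  0.23 -0.88  2.01  0.21  1.   -2.02] w 0.08673190812428364 F [-0.1 -0.3  0.1]
delta tool units [0.009 0.006 0.287]
```

Emit:
play_rows --claw '[0,0,0.3,0.6,1,1,1,1]' --delta_pos '[[0.008,0.005,0.2],[0,0,0.085],[0,0,0],[0,0,0],[0,0,0],[0,0,0],[0,0,0],[0,0,0]]' --delta_rot '[[0,0,0],[0,0,0],[0,0,0],[0,0,0],[0,0,0],[0,0,0],[0,0,0],[0,0,0]]' --squeeze 20

```text
time: 24.25
ee_pos: [0.4597, 0.0576, 0.0157]
eef_rot: [0.999, -0.032, 0.0, 0.0]
ft_force: [-0.6, -0.4, 0.3]
width: 0.0473
grip_force: 0.0
```

Emit:
play_rows --claw '[1,1,1,1]' --delta_pos '[[0,0,0],[0,0,0],[0,0,0],[0,0,0]]' --delta_rot '[[0,0,0],[0,0,0],[0,0,0],[0,0,0]]'

```text
time: 24.65
ee_pos: [0.4593, 0.0577, 0.0152]
eef_rot: [0.999, -0.032, -0.0, 0.0]
ft_force: [-0.0, -0.4, -0.2]
width: 0.0175
grip_force: 20.0
```

Emit:
play_rows --claw '[1,1,1,1,1,1,1,1]' --delta_pos '[[0,0,-0.1],[0,0,-0.2],[0,0,-0.1],[0.13,-0.22,0],[0.13,-0.22,0],[0.13,-0.23,0],[0,0,0],[0,0,0]]' --delta_rot '[[0,0,0],[0,0,0],[0,0,0],[0,0,0],[0,0,0],[0,0,0],[0,0,0],[0,0,0]]'

```text
time: 25.45
ee_pos: [0.5423, 0.1839, 0.0945]
eef_rot: [1.0, -0.03, -0.001, -0.0]
ft_force: [0.3, -0.3, -1.8]
width: 0.0176
grip_force: 20.0
```

```bash
python3 - <<'E'
from t import *
rep([.5458,.1872,.064])
E
```

```text
25.45 [0.5423 0.1839 0.0945] z [-0.002  0.001 -1.   ] x [ 0.998 -0.061 -0.002] [ 0.29  0.47 -0.87  1.71  0.39  1.14 -2.32] w 0.017612714345245566 F [ 0.3 -0.3 -1.8]
delta tool units [ 0.017 -0.018  0.152]
```

Emit:
play_rows --claw '[1,1,1,1]' --delta_pos '[[0,0,0.12],[0,0,0],[0,0,0],[0,0,0]]' --delta_rot '[[0,0,0],[0,0,0],[0,0,0],[0,0,0]]'

```text
time: 25.85
ee_pos: [0.5433, 0.1817, 0.0723]
eef_rot: [0.999, -0.032, 0.001, 0.0]
ft_force: [0.0, 1.3, -0.7]
width: 0.0171
grip_force: 20.0
```

```bash
python3 - <<'E'
from t import *
rep([.5458,.1872,.0522])
E
```

```text
25.85 [0.5433 0.1817 0.0723] z [ 0.001 -0.    -1.   ] x [ 0.998 -0.064  0.001] [ 0.28  0.49 -0.85  1.74  0.41  1.1  -2.34] w 0.01711544287432467 F [ 0.   1.3 -0.7]
delta tool units [ 0.011 -0.028  0.1  ]
```

Emit:
play_rows --claw '[1,1,1,1]' --delta_pos '[[0.011,-0.028,0.04],[0,0,0],[0,0,0],[0,0,0]]' --delta_rot '[[0,0,0],[0,0,0],[0,0,0],[0,0,0]]'

```text
time: 26.25
ee_pos: [0.5454, 0.1879, 0.0633]
eef_rot: [1.0, -0.032, 0.0, 0.0]
ft_force: [1.3, -1.1, -1.3]
width: 0.0175
grip_force: 20.0
```

```bash
python3 - <<'E'
from t import *
rep([.5458,.1872,.0522])
E
```

```text
26.25 [0.5454 0.1879 0.0633] z [ 0. -0. -1.] x [ 0.998 -0.063  0.   ] [ 0.26  0.51 -0.84  1.73  0.43  1.09 -2.35] w 0.017524762206441304 F [ 1.3 -1.1 -1.3]
delta tool units [0.002 0.003 0.056]
```

Within 1 mm. Lowering slowly while watching the force.

Emit:
play_rows --claw '[1,1,1,1,1,1]' --delta_pos '[[0.002,0.003,0.02],[0,0,0.012],[0,0,0.012],[0,0,0.01],[0,0,0],[0,0,0]]' --delta_rot '[[0,0,0],[0,0,0],[0,0,0],[0,0,0],[0,0,0],[0,0,0]]'

```text
time: 26.85
ee_pos: [0.5458, 0.1872, 0.0523]
eef_rot: [0.999, -0.032, -0.0, 0.0]
ft_force: [0.9, 0.2, -0.9]
width: 0.0174
grip_force: 20.0
```

```bash
python3 - <<'E'
from t import *
rep([.5458,.1872,.0522])
E
```

```text
26.85 [0.5458 0.1872 0.0523] z [-0. -0. -1.] x [ 0.998 -0.063 -0.   ] [ 0.26  0.53 -0.84  1.74  0.44  1.07 -2.36] w 0.01743149536468798 F [ 0.9  0.2 -0.9]
delta tool units [ 0.    -0.     0.001]
```

Emit:
play_rows --claw '[0.85,0.7,0.5,0.5,0.5,0.5,0.5,0.5]' --delta_pos '[[0,0,0],[0,0,0],[0,0,0],[0,0,0],[0,0,-0.1],[0,0,-0.2],[-0.1,0,-0.2],[-0.2,0,-0.1]]' --delta_rot '[[0,0,0],[0,0,0],[0,0,0],[0,0,0],[0,0,0],[0,0,0],[0,0,0],[0,0,0]]'

```text
time: 27.65
ee_pos: [0.4879, 0.1915, 0.1755]
eef_rot: [0.999, -0.033, 0.002, -0.001]
ft_force: [-0.4, 1.3, 1.3]
width: 0.0432
grip_force: 0.0
```

Emit:
play_rows --claw '[0.5,0.5,0.5]' --delta_pos '[[-0.2,0,0],[0,0,0],[0,0,0]]' --delta_rot '[[0,0,0],[0,0,0],[0,0,0]]'

```text
time: 27.95
ee_pos: [0.446, 0.1931, 0.1729]
eef_rot: [0.999, -0.032, 0.001, 0.001]
ft_force: [0.9, -0.5, 0.0]
width: 0.0434
grip_force: 0.0
```

```bash
python3 - <<'E'
from t import *
rep();d=shot('wrist','w9.png');h=cv2.cvtColor(cv2.imread('pics/w9.png'),cv2.COLOR_BGR2HSV)
p=w2px(d,[[.545,.187,.047]])[0];print('pred',p)
n,L,S,C=cv2.connectedComponentsWithStats(cv2.morphologyEx((h[...,1]<55).astype(np.uint8),cv2.MORPH_OPEN,np.ones((15,15))))
for k in range(1,n):
    if S[k,4]>1500: print(S[k],C[k].round(1))
k=L[int(p[1])-20,int(p[0])-20]
c=cv2.convexHull(max(cv2.findContours((L==k).astype(np.uint8),0,1)[0],key=cv2.contourArea));e=cv2.fitEllipse(c);print(e)
a=np.linspace(0,6.28,60)
for z,rad in((.047,.041),(.043,.041)):
    print('model',z,cv2.fitEllipse(w2px(d,np.c_[.545+rad*np.cos(a),.187+rad*np.sin(a),0*a+z]).astype(np.float32)))
kn=np.argwhere(h[...,2]<60)[:,::-1];kn=kn[np.hypot(*(kn-p).T)<40];print('knob bbox',kn.min(0),kn.max(0),'pred top',w2px(d,[[.545,.187,.073]]),'base',w2px(d,[[.545,.187,.047]]))
E
```

```text
27.95 [0.446  0.1931 0.1729] z [ 0.002 -0.002 -1.   ] x [ 0.998 -0.063  0.002] [ 0.43  0.17 -1.    1.84  0.15  1.21 -2.25] w 0.04343326219468627 F [ 0.9 -0.5  0. ]
pred [254.76183909  82.57982252]
[ 212   38   85   89 6054] [253.8  82. ]
[    0   222   512   162 44839] [270. 313.]
[ 169  229  171   79 6459] [260.2 268.9]
((253.76614379882812, 81.97628021240234), (85.50251770019531, 90.08525848388672), 179.94325256347656)
model 0.047 ((254.75828552246094, 80.98279571533203), (86.61628723144531, 91.23206329345703), 0.17629657685756683)
model 0.043 ((254.74996948242188, 81.35877227783203), (85.40298461914062, 89.93232727050781), 0.17406697571277618)
knob bbox [245  72] [262  92] pred top [[254.82300491  80.16568379]] base [[254.76183909  82.57982252]]
```

The lid's outline measures 85.5×90.1 px. The seated model gives 86.6×91.2 px, and detection runs about 1 px small here as before. The centre is within 1 px and the lid came down to seated height without resistance, so I hand in.

```bash
python3 -c "
from bench import r
print(r.close_job())"
```

```text
the job is handed in; nothing more can be done
None
```

The job is handed in at about 28 s of the 72 s allowed. The tablet was seen in the dish, and by my measurements the lid is seated and the dish stands clear of the dispenser. The hand-in gave no verdict, and the bystanders were not measured again at the end.

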